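# Sort salvaged radio parts into their trays

## Robot

A 7-joint arm with a two-finger parallel gripper is mounted at the origin on the work surface. World frame = base frame: x ahead of the robot, y to its left, z up, the work surface at z = 0. Lengths are in mm, angles in rad, forces in N, time in s.
With the tool pointing down it reaches from about 350 to 775 mm from the base axis. Payload 3.1 kg.
Tool frame: the origin (TCP) lies midway between the tips of the shut fingers; the grasp point (between the pads) lies 19 mm behind it; y points along the fingers, z is the direction in which the jaws open and shut, and the axes are right-handed (so a half turn about y gives the same grasp; the last joint's range is limited). The gripper opens to 85 mm and grips with 20 to 120 N. Pads are 22 mm wide; open, the fingers measure 114 mm over their backs; the gripper's body (76 mm by 85 mm) begins 54 mm behind the grasp point. The pads swing forward as they close: fully open they stand 13 mm farther back than shut.
Start: joints at [-0.042, 0.311, 0.014, 1.512, -0.004, 1.319, -0.027], TCP at [550.016, 0.032, 231.304] pointing down, gripper open.
Joint ranges: [-2.7, 2.7], [-0.3, 1.91], [-1.27, 1.3], [0.12, 2.57], [-1.44, 4.58], [0.2, 2.03], [-3.05, 3.05]. Speed limits (rad/s): [2.79, 2.79, 3.14, 3.14, 3.14, 3.14, 3.14].

## Interface

Orientations are given as a rotation vector (axis times angle).
In Python, from bench import bot, cams gives the robot as it stands. Calls block until the motion is done:
- bot.move_to(position, orientation): joint-space move of the TCP to a pose.
- bot.movel(position, feed=150, rot=None, guard=None): straight line of the TCP; rot=None keeps the orientation; feed is the mean speed in mm/s. With guard (N) it stops when the force on the tool has changed by that much, and returns True; else False.
- bot.move_joints(angles): joint-space move.
- bot.open_gripper() and bot.close(newtons=None): open the fingers fully, or close them until they stop; newtons is the grip in N (None keeps the last).
- bot.pause(seconds).
- bot.solve_ik(position, orientation): joint angles nearest the present ones, or None.
- cams.grab_frame(name): name is "scene" or "side" or "wrist"; returns a dict with "pixels" (400x640x3 uint8, red, green, blue), "mtx" (3x3 intrinsics, pixels), "cam_to_world" (4x4, takes a point from camera to world coordinates); the wrist camera has in their place "T_tool_cam" (4x4, takes a point from camera to tool coordinates, whose origin is the TCP and whose axes are the tool frame's). Camera axes: x right, y up, looking along -z (the intrinsics and any distortion apply to the point x, -y, -z); pixel columns grow to the right and rows downward; lengths in mm; the calibration is good to about 2 mm. A picture is of the moment at which its call begins: read the wrist's pose just before it. There is no depth.
A pose or a line that the arm cannot do raises bot.MotionError and nothing moves.
- bot.sign_off(): hands the job in, once; it reports no verdict.
Readings, each from a call of its own:
- bot.get_clock(): time.
- bot.get_joint_pos(): joint angles.
- bot.get_qvel(): joint speeds.
- bot.get_joint_torque(): joint torques, N m.
- bot.get_eef_pos(): TCP position.
- bot.get_tcp_rot(): TCP orientation.
- bot.get_ft_force(): force on the tool from outside, world axes, zero at the start.
- bot.get_ft_torque(): the same for the moment, N m.
- bot.get_width(): finger opening in mm.
Only numpy, scipy, OpenCV 4.12 (cv2) and the standard library are available. Lean on these libraries where they do the work, as an engineer would, in place of code of your own. Each camera call takes 0.05 s, during which the arm holds its last target. There are 200 camera calls.

## Task

Sort the five loose parts from the dismantled radios into the three shallow white-walled trays: the large fan into the large bay of the divided tray and the small fan into its small bay, both heat sinks next to each other (not stacked) into the undivided rectangular tray, and the round dummy load into the round dish. Every part must end lying flat on its tray's floor, the same way up as it is now (fans flat, fins up, connector up). Leave the small circuit board and the roll of tape where they lie.

Things in the scene. Friction and masses are not known exactly. Their poses are not given: they have to be found in the camera images.
- fan_large: Large black square cooling fan lying flat with its round rotor up: 52 x 52 mm, 28 mm high, a solid block to the gripper, loose, about 70 g. Origin: centre of its underside; x and y along its sides, z up.
- fan_small: Small black square cooling fan lying flat with its round rotor up: 36 x 36 mm, 28 mm high, a solid block to the gripper, loose, about 40 g. Origin: centre of its underside; x and y along its sides, z up.
- sink_a: Finned aluminium heat sink standing on its base, fins up: 50 mm long (x), 25 mm wide (y), 30 mm high, loose, about 60 g. Fins run along x; grip it across its 25 mm width, on the outer fins, which are rigid. Origin: centre of its underside.
- sink_b: A second heat sink, the same as sink_a; the two are interchangeable. 50 mm (x) by 25 mm (y), 30 mm high, fins along x. Origin: centre of its underside.
- load_can: Round dummy load: an upright steel cylinder with dark bands, 36 mm diameter, 40 mm high, with a brass connector stub (10 mm diameter, 8 mm high) on top; loose, about 120 g. Origin: centre of its underside; z up.
- fan_tray: White-walled shallow tray, 134 mm (x) by 78 mm (y), fixed to the bench, divided by one cross wall into two unequal bays. All walls 3 mm thick, tops 12 mm above the bench; grey floor 3 mm above the bench. Origin: centre of its underside, on the bench. Large bay: 72.5 mm (x) by 72 mm (y) inside, centred 27.75 mm from the origin towards +x. Small bay: 52.5 mm (x) by 72 mm (y) inside, centred 37.75 mm from the origin towards -x.
- long_tray: White-walled shallow rectangular tray without a divider, 134 mm (x) by 78 mm (y) outside, 128 by 72 mm inside, fixed to the bench. Walls 3 mm thick, tops 12 mm above the bench; grey floor 3 mm above the bench. Origin: centre of its underside.
- round_dish: White-walled shallow round dish, 84 mm outer and 78 mm inner diameter, fixed to the bench. Rim 12 mm above the bench, grey floor 3 mm above the bench. Origin: centre of its underside.
- board: Bystander: small green circuit board lying flat and loose, 45 x 30 mm, components up to 9 mm high. Not to be moved. Origin: centre of its underside.
- tape_roll: Bystander: small yellow roll of tape lying flat and loose, 40 mm outer diameter, 12 mm high. Not to be moved. Origin: centre of its underside.
There are look-alikes about, which are no part of the job. Leave any green or yellow look-alike of the long_tray alone.

How it is judged:
By the outcome, as a careful person would: the job done as asked, in the order asked, and still so for the second after the job is handed in, with the robot touching nothing.
It also fails if it takes over 122 s, if anything falls off the work surface, if the arm or the gripper's body presses on something with over 40 N, if the wrist force passes 120 N, or if a joint passes its speed limit or range.

## Working session

There is one attempt and no reset: what is moved stays moved. The work goes in short steps, each a Python script; the robot and the scene stay as the last script left them, time stands still between calls to the robot, and variables do not carry over. Pictures are saved under pics/ and viewed, about 12 in all and at most 16, crops included, and the job is handed in when it is done.

```bash
mkdir -p pics; ls
python3 - <<'E'
from bench import bot,cams
import cv2
for n in ["scene","side","wrist"]:
    f=cams.grab_frame(n); cv2.imwrite(f"pics/{n}0.png",f["pixels"][:,:,::-1])
    print(n,f["mtx"].round(1).tolist(),[ (k,v.round(3).tolist()) for k,v in f.items() if k.startswith(("cam_","T_","dist"))],f.keys())
print(bot.get_tcp_rot(),bot.get_clock())
E
```

```text
pics
scene [[408.5, 0.0, 313.4], [0.0, 408.5, 204.7], [0.0, 0.0, 1.0]] [('cam_to_world', [[-0.334, -0.684, 0.648, 1035.821], [0.942, -0.256, 0.216, 208.6], [0.018, 0.683, 0.73, 710.402], [0.0, 0.0, 0.0, 1.0]])] dict_keys(['pixels', 'mtx', 'cam_to_world'])
side [[481.2, 0.0, 318.7], [0.0, 481.2, 208.2], [0.0, 0.0, 1.0]] [('cam_to_world', [[-0.972, 0.16, -0.172, 309.512], [-0.234, -0.644, 0.728, 802.366], [0.006, 0.748, 0.663, 755.286], [0.0, 0.0, 0.0, 1.0]])] dict_keys(['pixels', 'mtx', 'cam_to_world'])
wrist [[305.1, 0.0, 315.7], [0.0, 305.1, 207.6], [0.0, 0.0, 1.0]] [('T_tool_cam', [[-0.001, -0.958, -0.287, -73.595], [0.0, 0.287, -0.958, -143.266], [1.0, -0.001, 0.0, -0.551], [0.0, 0.0, 0.0, 1.0]])] dict_keys(['pixels', 'mtx', 'T_tool_cam'])
[-1.21064705  1.21046428 -1.20834638] 0.15
```

View pics/scene0.png

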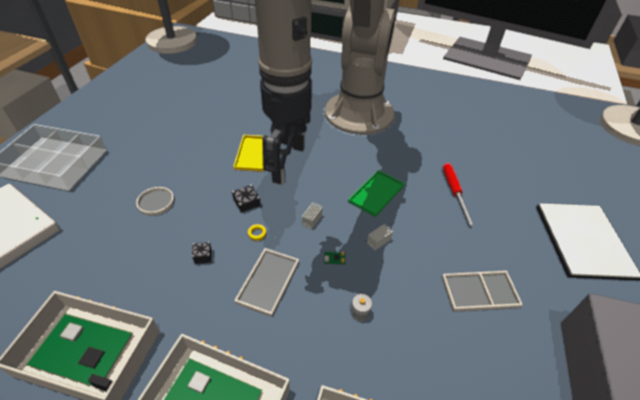

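View pics/side0.png

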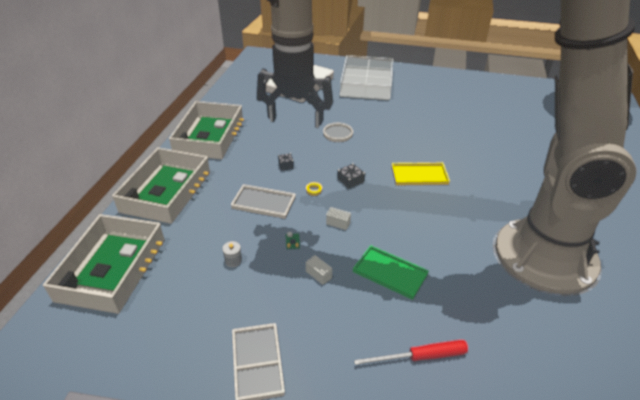

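Scene picture candidates:
- **Fans:** large at (246,197), small at (201,252).
- **Sinks:** (312,214) and (380,237).
- **Load:** (362,304).
- **Divided tray:** (482,290). The grey case at (50,155) is a decoy.
- **White long tray:** (268,280). The yellow (252,152) and green (377,192) trays are look-alikes.
- **Dish:** (155,200). The tape at (257,232) is a bystander.

I'll cast coarse rays from both views and check the wrist view.

```bash
cat > h.py <<'E'
import numpy as np, cv2
from bench import bot,cams
from scipy.spatial.transform import Rotation as R
def grab(name,save=None):
    if name=="wrist":
        p=np.array(bot.get_eef_pos());r=R.from_rotvec(bot.get_tcp_rot()).as_matrix()
        f=cams.grab_frame(name);T=np.eye(4);T[:3,:3]=r;T[:3,3]=p;T=T@f["T_tool_cam"]
    else: f=cams.grab_frame(name);T=f["cam_to_world"]
    if save: cv2.imwrite(f"pics/{save}.png",f["pixels"][:,:,::-1])
    return f["pixels"],np.array(f["mtx"]),np.array(T)
def ray(uv,z,K,T):
    uv=np.atleast_2d(np.asarray(uv,float))
    d=np.c_[(uv[:,0]-K[0,2])/K[0,0],-(uv[:,1]-K[1,2])/K[1,1],-np.ones(len(uv))]@T[:3,:3].T
    o=T[:3,3]; return (o+d*((z-o[2])/d[:,2])[:,None])[:,:2]
def proj(P,K,T):
    P=np.atleast_2d(np.asarray(P,float));c=(P-T[:3,3])@T[:3,:3]
    return np.c_[K[0,0]*c[:,0]/-c[:,2]+K[0,2],K[1,1]*-c[:,1]/-c[:,2]+K[1,2]]
E
python3 - <<'E'
from h import *
import json
print(R.from_rotvec(bot.get_tcp_rot()).as_matrix().round(2).tolist())
S=dict(fl=(246,197,20),fs=(201,252,20),s1=(312,214,20),s2=(380,237,20),load=(362,302,40),lt=(268,280,6),ft=(482,290,6),dish=(155,200,8),board=(335,257,4),tape=(257,232,8),yel=(252,152,8),grn=(377,192,8))
D=dict(fl=(351,175),fs=(286,161),s1=(338,218),s2=(319,270),load=(231,248),lt=(264,201),ft=(258,361),dish=(338,131),board=(292,240),tape=(314,188),yel=(420,174),grn=(391,272))
a=grab("scene");b=grab("side")
for k,v in S.items(): print(k,ray(v[:2],v[2],*a[1:])[0].round(),ray(D[k],v[2],*b[1:])[0].round())
E
```

```text
[[0.0, -0.0, 1.0], [-1.0, -0.0, 0.0], [0.0, -1.0, -0.0]]
fl [ 455. -152.] [ 451. -146.]
fs [ 631. -170.] [ 625. -164.]
s1 [451.  11.] [450.  17.]
s2 [463. 171.] [455. 177.]
load [641. 176.] [640. 180.]
lt [638. -16.] [636. -14.]
ft [512. 393.] [512. 392.]
dish [ 529. -354.] [ 527. -355.]
board [536.  93.] [536.  94.]
tape [534. -89.] [532. -88.]
yel [ 288. -217.] [ 283. -208.]
grn [318. 132.] [314. 137.]
```

View pics/wrist0.png

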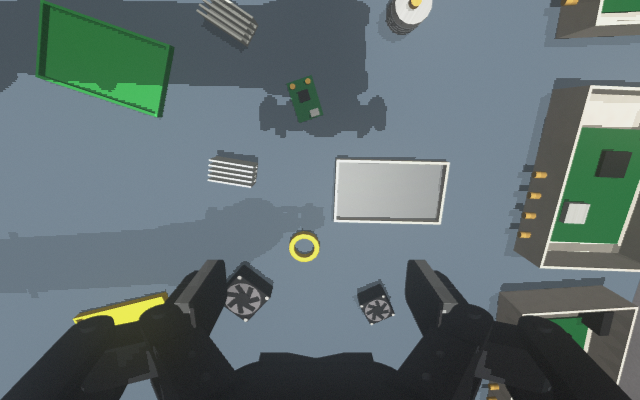

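The wrist picture confirms the pick set: large fan (245,298), small fan (376,303), sinks (232,171) and (228,20), load (408,12), white tray (390,190), with green and yellow as look-alikes. The two views agree to within 8 mm. Next I'll take three closer survey views.

```bash
cat >> h.py <<'E'
def rot(yaw):
    c,s=np.cos(yaw),np.sin(yaw)
    return R.from_matrix(np.array([[s,0,c],[-c,0,s],[0,-1,0]])).as_rotvec()
E
python3 - <<'E'
from h import *
import pickle
d={}
for n,p in dict(B=(540,70,200),C=(520,330,200),A=(550,-250,200)).items():
    bot.move_to(p,rot(0)); bot.pause(.2); d[n]=grab("wrist","s"+n)
pickle.dump(d,open("surv.pkl","wb"))
print(bot.get_clock(),bot.get_joint_pos())
E
```

```text
4.5083 [ 0.29976489  0.43991968  0.14262942  1.40925742 -0.0631662   1.29685653
  0.44748305]
```

View pics/sA.png

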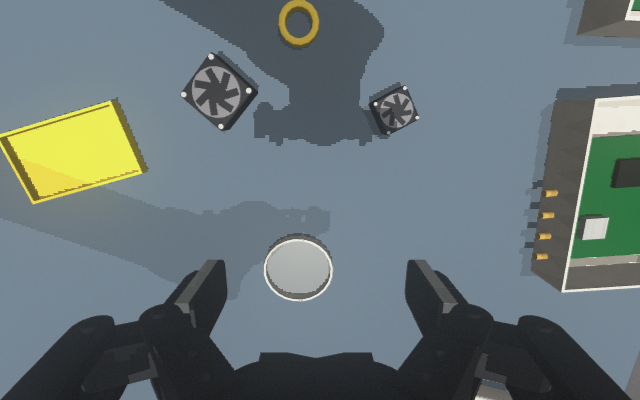

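View pics/sB.png

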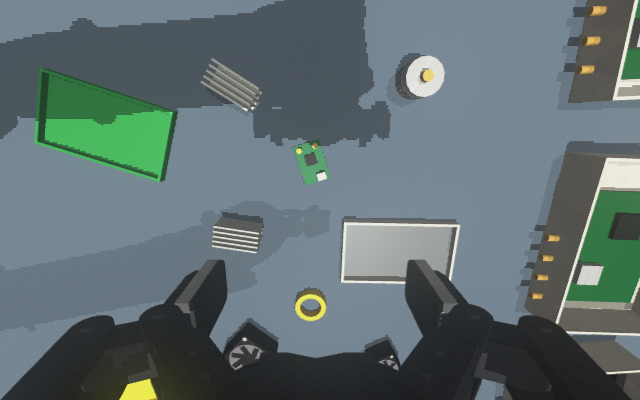

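View pics/sC.png

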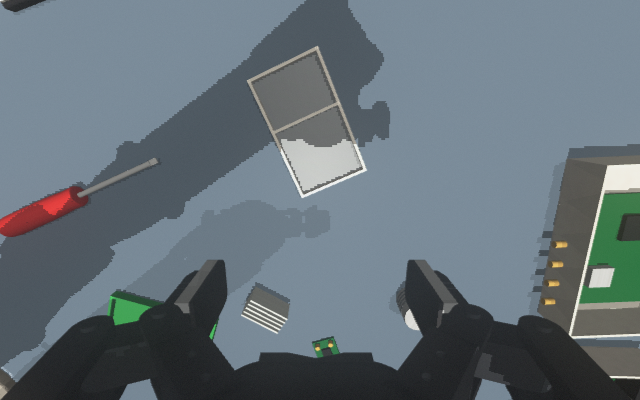

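Survey pictures:
- **A:** large fan at (219,91), small fan (397,111), dish rim (299,268).
- **B:** sinks at (238,236) and (232,85), load top (425,76) with stub (428,75), tray (400,250).
- **C:** divided tray with corners (248,82), (318,48), (366,170), (303,196). The divider runs (275,131)-(337,104), so the large bay is the lower one.

Now to measure these.

Run:
```python
from h import *
import pickle
d=pickle.load(open("surv.pkl","rb"))
def mask(img,box,f):
    x0,y0,x1,y1=box;m=np.zeros(img.shape[:2],np.uint8);m[y0:y1,x0:x1]=f(img[y0:y1,x0:x1].astype(int))*255;return m
def rect(k,box,z,f,name):
    img,K,T=d[k];m=mask(img,box,f);ys,xs=np.nonzero(m)
    P=ray(np.c_[xs,ys],z,K,T).astype(np.float32);r=cv2.minAreaRect(P);print(name,len(xs),np.round(r[0],1),np.round(r[1],1),round(r[2],1));return m
neutral=lambda t:lambda a:(np.ptp(a,axis=2)<22)&(a.mean(2)>t)
# fan screw dots
for n,box in dict(fl=(178,48,262,134),fs=(366,82,422,136)).items():
    img,K,T=d["A"];m=mask(img,box,lambda a:a.min(2)>185)
    c=cv2.connectedComponentsWithStats(m)[3][1:]
    P=ray(c,28,K,T);print(n,c.round(1).tolist(),P.round(1).tolist(),P.mean(0).round(1))
    dark=mask(img,box,lambda a:a.max(2)<60)
for n,box in dict(s1=(205,205,270,260),s2=(195,52,270,118)).items():
    a=d["B"][0]
    for t in (90,120,150): rect("B",box,30,neutral(t),n+str(t))
# load
img,K,T=d["B"];m=mask(img,(400,50,450,102),lambda a:(a.min(2)>190));ys,xs=np.nonzero(m);h=cv2.convexHull(np.c_[xs,ys].astype(np.float32))[:,0]
c=cv2.minEnclosingCircle(ray(h,40,K,T).astype(np.float32));print("load",np.round(c[0],1),c[1])
m=mask(img,(415,62,440,90),lambda a:(a[...,0]-a[...,2]>60));ys,xs=np.nonzero(m);print("stub",ray([xs.mean(),ys.mean()],47,K,T))
# dish
img,K,T=d["A"];m=mask(img,(255,230,345,305),lambda a:a.min(2)>215);ys,xs=np.nonzero(m);P=ray(np.c_[xs,ys],12,K,T).astype(np.float32)
print("dish",len(xs),cv2.fitEllipse(cv2.convexHull(P)), cv2.minEnclosingCircle(P))
for k,c in dict(B=[(342,218),(459,224),(454,284),(342,280)],C=[(248,82),(318,48),(366,170),(303,196)]).items():
    P=ray(c,12,*d[k][1:]);e=np.roll(P,-1,0)-P;print(k,P.round(1).tolist(),P.mean(0).round(1),np.hypot(*e.T).round(1),np.degrees(np.arctan2(e[:,1],e[:,0])).round(1))
print("div",ray([(275,131),(337,104)],12,*d["C"][1:]).round(1).tolist())
b=np.hstack([cv2.resize(d["B"][0][y:y+66,x:x+76],None,fx=5,fy=5,interpolation=0) for x,y in ((200,200),(196,52))]);cv2.imwrite("pics/sinks.png",b[:,:,::-1])
```

```text
fl [[210.3, 56.1], [248.0, 90.0], [183.0, 94.0], [220.4, 125.9]] [[450.6, -121.6], [484.2, -151.3], [420.9, -155.1], [454.6, -184.9]] [ 452.6 -153.2]
fs [[404.4, 87.8], [375.1, 103.3], [416.9, 117.1]] [[635.3, -148.8], [607.9, -163.1], [650.0, -176.0]] [ 631.1 -162.6]
s190 1269 [450.5   8.1] [53.  57.7] 79.8
s1120 596 [452.9  12.9] [31.7 55.2] 80.9
s1150 424 [451.9  10.6] [25.5 53. ] 80.4
s290 1502 [461.3 168.4] [26.9 59.1] 57.0
s2120 738 [460. 169.] [25.5 55.1] 58.1
s2150 227 [460.1 169.2] [24.7 53.9] 57.1
load [641.1 176.8] 17.449495315551758
stub [[641.36825345 176.89896711]]
dish 230 ((528.5925903320312, -354.423828125), (81.61558532714844, 82.0920181274414), 108.15766143798828) ((528.578369140625, -354.47052001953125), 41.429412841796875)
B [[570.5, 29.7], [705.8, 22.1], [710.1, -56.2], [572.4, -50.3]] [639.7 -13.7] [135.5  78.4 137.9  80. ] [ -3.2 -86.9 177.6  91.3]
C [[452.9, 434.0], [523.6, 464.8], [576.0, 344.2], [506.6, 315.1]] [514.8 389.5] [ 77.1 131.5  75.2 130.5] [  23.5  -66.5 -157.2  114.3]
div [[478.2, 386.0], [543.1, 412.7]]
```

View pics/sinks.png

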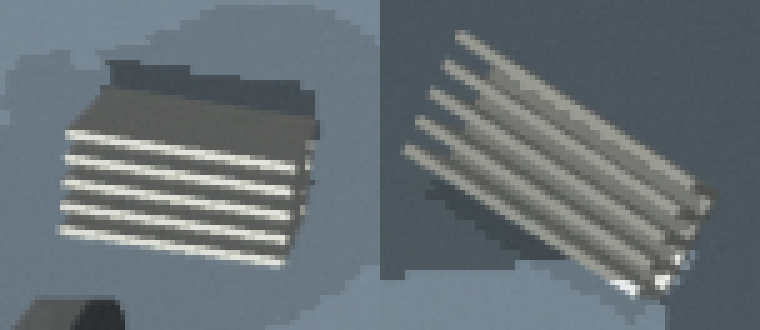

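The sizes check: fan dot diagonal 63.4 mm, sinks 25.5 × 53, load radius 17.4, dish 82 and the divider at -10.7 (expected -10). The long tray needs a second look. I'll grip with the tips above wall height so the fingers can open over the trays. First, the large fan.

```bash
cat >> h.py <<'E'
def best_yaw(x,y,deg,z=120):
    o=[]
    for a in (deg,deg+180,deg-180):
        q=bot.solve_ik([x,y,z],rot(np.radians(a)))
        if q is not None: o.append((abs(q[6]),a))
    return np.radians(min(o)[1])
def pick(x,y,deg,z,N=50):
    w=best_yaw(x,y,deg); bot.move_to([x,y,120],rot(w))
    hit=bot.movel([x,y,z],feed=120,guard=12); bot.close(N); w0=bot.get_width()
    bot.movel([x,y,130],feed=150); print("pick hit",hit,"width",round(w0,1),round(bot.get_width(),1),"t",round(bot.get_clock(),1))
def place(x,y,deg,z):
    w=best_yaw(x,y,deg); bot.move_to([x,y,130],rot(w)); bot.movel([x,y,z+12],feed=150)
    hit=bot.movel([x,y,z],feed=25,guard=8); zz=bot.get_eef_pos()[2]
    bot.open_gripper(); bot.movel([x,y,140],feed=150); print("place hit",hit,"z",round(zz,1),"t",round(bot.get_clock(),1))
E
python3 - <<'E'
from h import *
pick(452.6,-153.2,48.4,10)
place(525.9,364.1,23.5,13.3)
x,y=529,364;bot.move_to([524,300,190],rot(0));grab("wrist","p1")
E
```

```text
pick hit False width 50.8 50.9 t 7.6
place hit True z 14.0 t 12.3
```

View pics/p1.png

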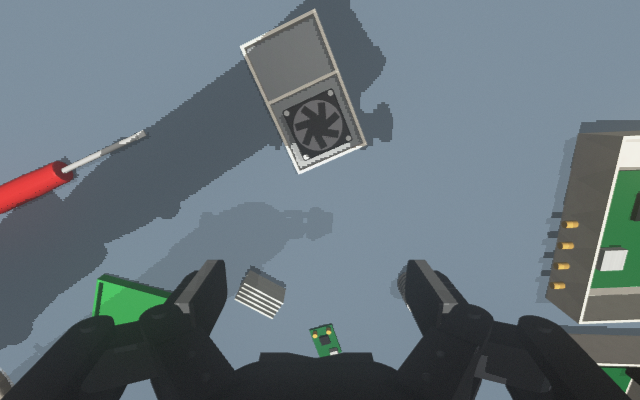

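The large fan lies flat, centred in the large bay (318,124), and the walls are clear. Next is the small fan, then a look at the long tray.

Run:
```python
from h import *
pick(629,-169.6,28,10)
place(499.8,424.1,23.5,13.3)
bot.move_to([500,340,200],rot(0));grab("wrist","p2")
bot.move_to([600,-50,200],rot(0));bot.pause(.2);img,K,T=grab("wrist","lt");np.savez("lt.npz",img=img,K=K,T=T)
hsv=img.astype(int);m=((img.min(2)>215)*255).astype(np.uint8)
for c in cv2.findContours(m,cv2.RETR_EXTERNAL,cv2.CHAIN_APPROX_NONE)[0]:
    if len(c)>60:
        r=cv2.minAreaRect(ray(c[:,0],12,K,T).astype(np.float32));print(cv2.boundingRect(c),np.round(r[0],1),np.round(r[1],1),round(r[2],2))
a=cv2.imread("pics/p2.png")[0:240,180:440];b=cv2.imread("pics/lt.png")[0:240]
cv2.imwrite("pics/p2c.png",np.hstack([a,b[:,130:540]]))
```

```text
pick hit False width 35.3 35.1 t 17.1
place hit False z 13.7 t 22.3
(499, 286, 132, 89) [ 913.8 -245.7] [156.6 136. ] 4.44
(141, 138, 50, 10) [439.5  -1.7] [ 1.4 51.8] 80.51
(141, 132, 50, 10) [440.3   4.4] [ 1.4 51.5] 80.53
(142, 126, 50, 10) [442.2  10.2] [ 1.6 51.2] 80.5
(290, 120, 128, 73) [638.6 -15.8] [ 77.6 133.6] 88.84
(142, 120, 50, 11) [443.   16.1] [ 1.8 51. ] 80.46
(142, 114, 50, 11) [443.8  22.1] [ 1.9 50.6] 80.51
(520, 22, 120, 223) [913.7  -2. ] [225.5 141.2] 87.78
```

View pics/p2c.png

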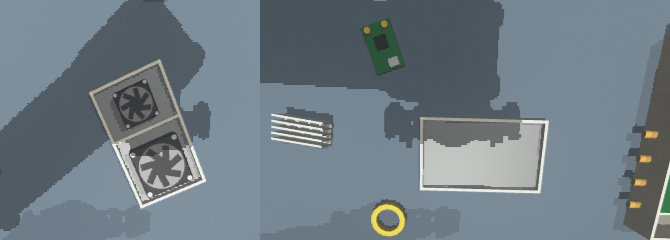

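Both fans sit flat in their bays, at left (137,104) and (163,163). The tray measures 133.6 × 77.6 at (638.6,-15.8), as it must. Next come the sinks, end to end, so the opening fingers stay clear.

Run:
```python
from h import *
pick(451,10.8,80.5,10)
place(608.6,-15.2,88.84,13.3)
pick(460,169,57.5,10)
place(668.6,-16.4,88.84,13.3)
bot.move_to([600,-60,200],rot(0));grab("wrist","p3")
cv2.imwrite("pics/p3c.png",cv2.resize(cv2.imread("pics/p3.png")[0:280,180:480],None,fx=2,fy=2))
```

```text
pick hit False width 23.7 23.8 t 28.3
place hit False z 13.5 t 32.1
pick hit False width 23.9 24.2 t 35.6
place hit False z 13.6 t 39.8
```

View pics/p3c.png

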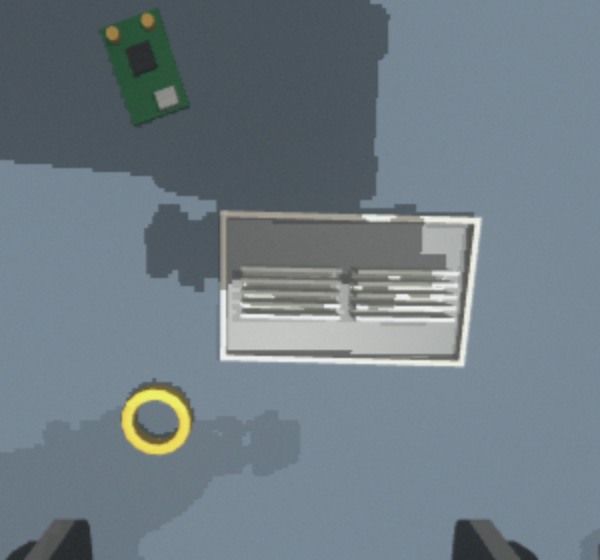

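Both sinks lie end to end, fins up, inside the tray (fins at x 240-340 and 352-458 in the crop). The load goes last.

Run:
```python
from h import *
pick(641.2,176.9,90,13,60)
place(528.6,-354.5,0,16.3)
bot.move_to([550,-200,250],rot(0));a=grab("wrist","p4")
bot.move_joints([-0.042,0.311,0.014,1.512,-0.004,1.319,-0.027])
grab("scene","end_scene");grab("side","end_side");print(bot.get_clock())
a=cv2.imread("pics/p4.png")[100:400,180:460];b=cv2.resize(cv2.imread("pics/end_scene.png")[130:330,120:540],None,fx=1.2,fy=1.5)
cv2.imwrite("pics/endc.png",np.hstack([a,b]))
```

```text
pick hit False width 34.5 34.6 t 44.6
place hit False z 16.7 t 49.5
51.2667
```

View pics/endc.png

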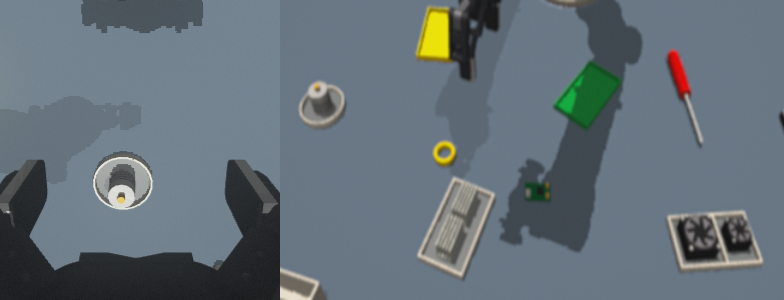

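View pics/end_side.png

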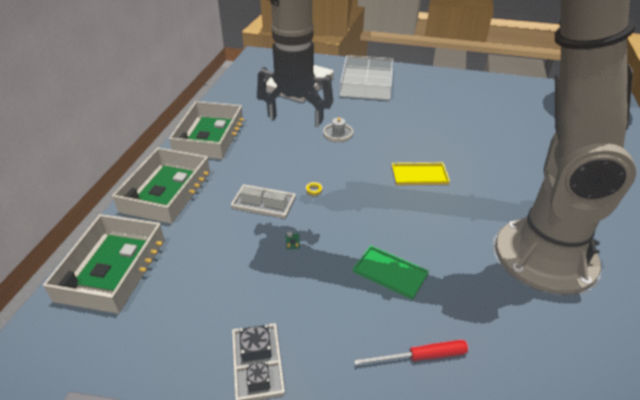

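All five parts sit upright in their trays: load in the dish (338,130), sinks (264,197) and fans (256,342), (258,376). The tape (314,188) and board (292,240) have not moved.

```bash
python3 -c "
from bench import bot
bot.pause(.5);bot.sign_off()"
```

```text
the job is handed in; nothing more can be done
```

All five parts are in their trays, and I handed the job in at about 52 s of the 122 s allowed. I placed the large fan first, then the small fan, both heat sinks end to end in the white tray, and the dummy load last.

- **Final pictures:** the scene, side and wrist views show every part inside its tray and the right way up. The board and tape are at their original pixels, and the arm is back at its start pose, clear of everything.
- **Disagreements:** my first corner picks for the long tray were skewed, so I measured it again before placing; it then came out at 133.6 × 77.6 mm against the 134 × 78 mm given. Gripper widths read about 1–1.5 mm under the nominal part sizes.
- **Contact:** the large fan touched the tray floor 0.7 mm before its target height. The other four reached their target heights without setting off the contact stop, so for those the evidence that they lie flat is the pictures.

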